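# Clear the bottle off the blister card press and latch the press shut

## Task

A stock bottle with a blue cap has been left standing on the card in the blister card press. Take it off and stand it upright in the empty bay of the grey stock tray (the one with the green card), then bring the press's raised lever all the way down by its black handle bar until the red catch holds it shut, and let go. Never tip the bottle over on the way, and leave the other two bottles in the tray and the vial where they stand.

Things in the scene. Friction and masses are not known exactly. Their poses are not given: they have to be found in the camera images.
- press: Fixed card-sealing press: grey base 285 x 170 x 12 mm, aluminium bed with a white card (top at z = 32 mm), two hinge cheeks 73 mm high at its +x end. Origin: centre of the base's underside; x points from handle end to hinge end, z up. Hinge axis along y at x = 100, z = 55 mm. A sprung red catch (hook 18 mm wide, 63 mm high) stands at x = -100 mm, y = 0, before the bed.
- hinge (a point): Point on the lever's hinge axis, mid-width, 55 mm above the counter; axes parallel to the press's.
- handle (a point): Centre of the black handle bar: round, 22 mm in diameter, 142 mm long, along the press's y, 245 mm from the hinge axis. Its middle 110 mm is free between the two blue side arms; the platen ends 60 mm short of it. Raised: about 0.30 m above the counter. Shut: 55 mm above it, at x = -145 mm in the press's frame, overhanging the base. The point turns with the lever.
- lever (a joint): Lever angle in rad: 0 raised, 1.40 shut (level); the bar's angle above level at the hinge is 1.40 - value. A spring lifts it with a few newtons at the bar unless the catch holds it. The catch rides over a steel striker on the platen in the last 0.1 rad and snaps in at about 1.38.
- bottle: White plastic stock bottle with a blue cap and yellow label, 44 mm diameter, 85 mm tall, about 0.12 kg. Starts standing on the card in the press, in the way of the platen. Origin: centre of its underside, z up.
- tray: Grey stock tray 252 x 86 mm with walls 20 mm high and a 4 mm floor, three bays in a row along its x axis, 82 mm apart (bay insides 78 x 78 mm). Origin: centre of its underside on the counter. Fixed.
- bay_card: Green card 66 x 66 x 2 mm fixed on the floor of the empty bay, whichever of the three that is. Origin: centre of its underside; its top is 6 mm above the counter.
- stock_a: Amber bottle with a white cap in another bay of the tray, 44 mm diameter, 85 mm tall, about 0.12 kg. Origin: centre of its underside. Leave it.
- stock_b: White bottle with a red cap in another bay of the tray, 44 mm diameter, 85 mm tall, about 0.12 kg. Origin: centre of its underside. Leave it.
- vial: Amber vial with a white cap, 34 mm diameter, 70 mm tall, loose on the counter. Origin: centre of its underside. Leave it.
Not all that is in view belongs to the job. Several things have the shape of the bay_card; the one meant has the colours described above.

How it is judged:
On the way:
1. the blue-capped bottle stands upright in the bay with the green card, released, with the press still open (horizontal distance between bottle and bay_card below 0.03 m and z of bottle in the frame of tray below 0.014 m and angle between bottle's own z axis and vertical below 0.15 rad and linear speed of bottle below 0.03 m/s and contact force between the fingers and bottle below 0.2 N and value of joint lever below 0.6 rad), for 0.2 s.
At the end, for the whole second after the job is handed in: The bottle stands on the floor of the green-carded bay (within 30 mm of the card's centre, within 0.15 rad of upright, at rest), and the lever stays down by itself, held by the catch (joint above 1.34 of 1.40 rad, not moving) (horizontal distance between bottle and bay_card below 0.03 m and z of bottle in the frame of tray below 0.014 m and angle between bottle's own z axis and vertical below 0.15 rad and linear speed of bottle below 0.03 m/s and value of joint lever above 1.34 rad and velocity of joint lever below 0.05 rad/s); the robot touches nothing.
It fails at once if the blue-capped bottle is tipped over (more than 0.7 rad) (angle between bottle's own z axis and vertical above 0.7 rad).
It fails at once if another bottle of the tray or the vial is moved more than 30 mm or knocked over (more than 0.5 rad) (distance of any of stock_a, stock_b, vial from where it was at the start of the episode above 0.03 m or angle between any of stock_a, stock_b, vial's own z axis and vertical above 0.5 rad).
It also fails if it takes over 61 s, if anything falls off the work surface, if the arm or the gripper's body presses on something with over 40 N, if the wrist force passes 120 N, or if a joint passes its speed limit or range.

## Robot

A 6-joint arm with a two-finger parallel gripper is mounted at the origin on the work surface. World frame = base frame: x ahead of the robot, y to its left, z up, the work surface at z = 0. Lengths are in m, angles in rad, forces in N, time in s.
With the tool pointing down it reaches from about 0.3 to 0.875 m from the base axis. Payload 6.4 kg.
Tool frame: the origin (TCP) lies between the finger pads; the fingertips stand 19 mm ahead of it and the grasp point (between the pads) is the TCP (ctrl.tips_ahead is the z of the fingertips in the tool frame, in m); z points along the fingers, y is the line along which they close (so a half turn about z gives the same grasp; the last joint's range is limited). The gripper opens to 85 mm and grips with 20 to 120 N. Pads are 22 mm wide; open, the fingers measure 114 mm over their backs; the gripper's body (76 mm by 85 mm) begins 54 mm behind the grasp point. The pads swing forward as they close: fully open they stand 13 mm farther back than shut.
Start: joints at [-1.53, 0.181, 1.607, -0, 1.354, -0.206], TCP at [0.14, -0.558, 0.25] pointing down, gripper open.
Joint ranges: [-2.99, 2.99], [-0.89, 2.07], [0.3, 2.58], [-1.14, 4.28], [0, 2.63], [-3.12, 3.12]. Speed limits (rad/s): [2.57, 2.57, 3.01, 3.14, 3.14, 3.14].

## Interface

Orientations are given as a unit quaternion [w, x, y, z].
In Python, from bench import readout, vision, ctrl gives the robot as it stands.
- The arm moves only by the tool play_rows, never from a script. Its arguments are lists of equal length, an entry for each row: "xyz": the shift along the tool's x, y, z in mm, a list of three; "rot": the turn, a rotation vector about the tool's x, y, z in rad, a list of three; "grip": the opening, from 0 (shut) to 1 (fully open). In form: {"xyz": [[x, y, z], ...], "rot": [[rx, ry, rz], ...], "grip": [grip, ...]}. A call has exactly 10 rows; each row is the pose to reach, as a shift and turn from the pose commanded when the call began, along the tool's axes at that moment; what a row does not reach only later rows make up. A row lasts 1/8 s, in which the tool goes at most 62.5 mm and 10.7 degrees, less where a joint would pass 70% of its speed; a pose out of reach is approached as far as the arm can. A call with a gripper value outside its range is refused whole. The fingers move at their own pace and stop on an object; the grip force is fixed at half the most. Time passes only in rows, so rows that repeat a pose let the fingers close, or fill a call up. It gives the time, the measured TCP pose, the force, the opening and the grip force at its end, in the units of the state.
- readout.get_obs(): the state, without advancing time (a new reading comes with each control period).
- vision.camera(name): name is "scene" or "top"; returns a dict with "color" (420x560x3 uint8, red, green, blue), "depth" (420x560 float32, m along the optical axis (not along the pixel's ray), 0 where there is no reading), "camera_matrix" (3x3 intrinsics, pixels), "k1" (the pictures are not rectified: a ray, as slopes to the right and down, at radius r is drawn at 1 + k1 r^2 times it, then the intrinsics apply), "extrinsics" (4x4, takes a point from camera to world coordinates). Camera axes: x right, y down, z forward; pixel columns grow to the right and rows downward; lengths in m; the calibration is good to about 2 mm. A picture is of the moment at which its call begins.
- ctrl.hand_in(): hands the job in; it is judged then, once.
The state is a dict: "time_s": time; "q": joint angles; "dq": joint speeds; "joint_efforts": joint torques, N m; "eef_pos": TCP position; "eef_rot": TCP orientation; "wrist_force": force on the tool from outside, world axes, zero at the start; "torque": the same for the moment, N m; "opening": opening from 0.0 (shut) to 1.0 (fully open); "grasp_force": force on a finger pad.
Only numpy, scipy, OpenCV 4.12 (cv2) and the standard library are available. Lean on these libraries where they do the work, as an engineer would, in place of code of your own. Each camera call takes 0.05 s, during which the arm holds its last target. There are 200 camera calls.

## Working session

There is one attempt and no reset: what is moved stays moved. The work goes in short steps, Python scripts to look and compute and a tool call to move; the robot and the scene stay as the last step left them, time stands still between calls to the robot, and variables do not carry over. Pictures are saved under pics/ and viewed, at most 10 in all, crops included, and the job is handed in when it is done.

Besides the shell and the picture viewer there is one more tool, called after ">>>" in YAML: its name, and indented under it one key for each argument. play_rows: Moves the arm, as the interface text tells. Its arguments: {"type":"object","properties":{"xyz":{"type":"array","items":{"type":"array","items":{"type":"number"}}},"rot":{"type":"array","items":{"type":"array","items":{"type":"number"}}},"grip":{"type":"array","items":{"type":"number"}}},"required":["xyz","rot","grip"]}

```bash
mkdir -p pics
cat > h.py <<'E'
import numpy as np,cv2
from bench import readout,vision,ctrl
from scipy.spatial.transform import Rotation as R
def cam(n,save=None):
    c=vision.camera(n)
    if save: cv2.imwrite('pics/'+save,c['color'][:,:,::-1])
    np.savez('/tmp/'+n+'.npz',**c); return c
def load(n): return dict(np.load('/tmp/'+n+'.npz'))
def ray(c,u,v):
    K=c['camera_matrix'];d=np.array([(u-K[0,2])/K[0,0],(v-K[1,2])/K[1,1]]);s=d.copy()
    for _ in range(20): s=d/(1+float(c['k1'])*(s@s))
    return np.array([*s,1])
def pt(c,u,v):   # by depth
    z=c['depth'][int(round(v)),int(round(u))]
    return (c['extrinsics']@np.append(ray(c,u,v)*z,1))[:3]
def atz(c,u,v,h): # by known height
    E=c['extrinsics'];d=E[:3,:3]@ray(c,u,v);o=E[:3,3]
    return o+d*(h-o[2])/d[2]
E
python3 - <<'E'
from h import *
for n in('scene','top'):
    c=cam(n); im=cv2.resize(c['color'],(800,600),interpolation=cv2.INTER_CUBIC); cv2.imwrite(f'pics/{n}0.png',im[:,:,::-1]); print(n,c['extrinsics'].round(3).tolist())
o=readout.get_obs();print(o['eef_pos'],o['eef_rot'],o['time_s'])
E
```

```text
scene [[-0.858, 0.301, -0.417, 1.111], [0.514, 0.491, -0.704, 0.952], [-0.007, -0.818, -0.575, 0.939], [0.0, 0.0, 0.0, 1.0]]
top [[0.012, -0.991, 0.137, 0.429], [-1.0, -0.015, -0.023, 0.018], [0.025, -0.137, -0.99, 1.144], [0.0, 0.0, 0.0, 1.0]]
[ 0.1404556  -0.55709616  0.24945217] [-8.11411355e-04  9.92398037e-01  1.23066944e-01  6.67314763e-05] 0.1
```

View pics/scene0.png

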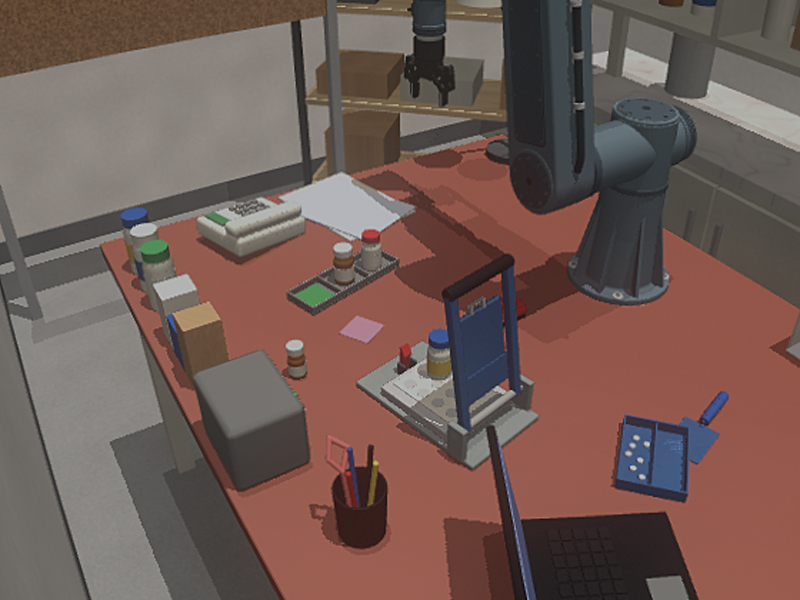

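View pics/top0.png

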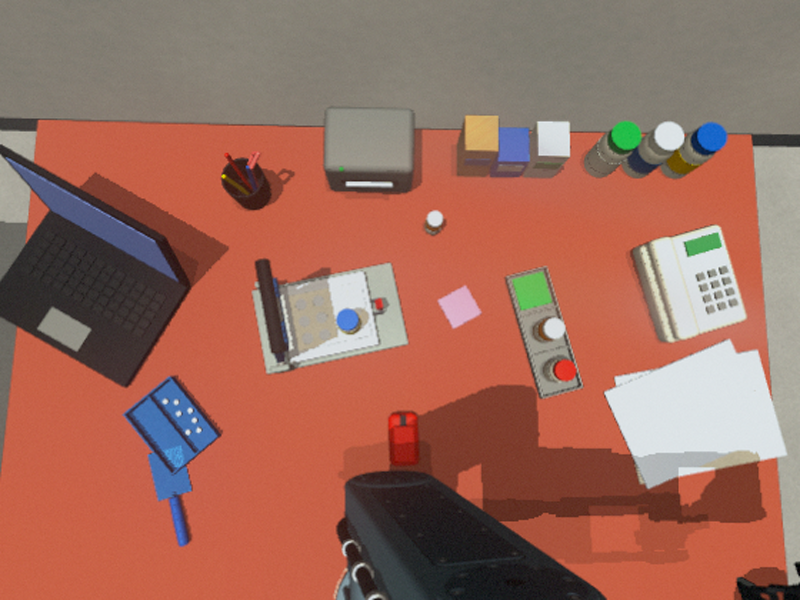

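The scene view shows the press at centre, lever up, with the blue-capped bottle on its card. The top view (800x600) shows:
- bottle cap at (348,320)
- green bay at (532,290), the end bay of the tray
- white cap of stock_a at (552,329) and red cap of stock_b at (564,370)
- vial at (434,218)
- bar running (262,262)–(275,358)
- catch at (381,304)

Run:
```python
from h import *
c=load('top');s=1.4286;hsv=cv2.cvtColor(c['color'],cv2.COLOR_RGB2HSV)
def seg(name,box,lo,hi,zmin,zmax,h=None):
    u0,v0,u1,v1=[int(b/s) for b in box]
    P=[];Q=[]
    for v in range(v0,v1):
        for u in range(u0,u1):
            if all(lo[i]<=hsv[v,u,i]<=hi[i] for i in range(3)):
                p=pt(c,u,v)
                if zmin<p[2]<zmax: P.append(p);Q.append(atz(c,u,v,h) if h else p)
    P=np.array(P);Q=np.array(Q)
    mid=(Q.min(0)+Q.max(0))/2; w,V=np.linalg.eigh(np.cov(Q[:,:2].T))
    print(name,len(P),'depth mean',P.mean(0).round(4),'atz mean',Q.mean(0).round(4),'mid',mid.round(4),'ext',np.ptp(Q,0).round(3),'axis',V[:,1].round(3));return Q
seg('cap',(330,300,366,340),(100,120,40),(130,255,255),.105,.13,.117)
seg('green',(500,255,570,315),(45,100,40),(75,255,255),-.01,.03,.006)
seg('stock_a',(535,313,572,345),(0,0,150),(180,70,255),.075,.1,.085)
seg('stock_b',(545,350,582,385),(0,120,100),(180,255,255),.075,.1,.085)
seg('vial',(420,205,448,228),(0,0,120),(180,80,255),.06,.08,.07)
seg('bar',(245,250,295,370),(0,0,0),(180,255,90),.27,.33)
seg('catch',(370,293,392,318),(0,150,80),(180,255,255),.04,.075)
for n,(u,v) in dict(A=(391,263),B=(408,343),C=(268,373)).items(): print(n,pt(c,u/s,v/s).round(4),atz(c,u/s,v/s,.012).round(4))
for n,(u,v) in dict(t1=(507,276),t2=(549,267),t3=(581,387),t4=(541,397)).items(): print(n,atz(c,u/s,v/s,.02).round(4))
```

```text
cap 168 depth mean [0.5291 0.0926 0.1179] atz mean [0.5292 0.0926 0.117 ] mid [0.529  0.0923 0.117 ] ext [0.034 0.036 0.   ] axis [0.514 0.858]
green 497 depth mean [ 0.6038 -0.2715  0.0068] atz mean [ 0.6039 -0.2717  0.006 ] mid [ 0.6035 -0.2722  0.006 ] ext [0.074 0.075 0.   ] axis [-0.47   0.883]
stock_a 177 depth mean [ 0.5219 -0.2917  0.0897] atz mean [ 0.5223 -0.2931  0.085 ] mid [ 0.5228 -0.2937  0.085 ] ext [0.038 0.038 0.   ] axis [-0.563  0.826]
stock_b 184 depth mean [ 0.4447 -0.3095  0.0896] atz mean [ 0.4448 -0.3109  0.085 ] mid [ 0.4459 -0.3116  0.085 ] ext [0.037 0.04  0.   ] axis [-0.087  0.996]
vial 103 depth mean [ 0.7336 -0.0691  0.0704] atz mean [ 0.7337 -0.0691  0.07  ] mid [ 0.7341 -0.0687  0.07  ] ext [0.032 0.028 0.   ] axis [-0.979 -0.205]
bar 636 depth mean [0.5289 0.193  0.3056] atz mean [0.5289 0.193  0.3056] mid [0.5299 0.1935 0.292 ] ext [0.138 0.046 0.041] axis [-0.976 -0.22 ]
catch 27 depth mean [0.5659 0.037  0.0652] atz mean [0.5659 0.037  0.0652] mid [0.5662 0.0369 0.0643] ext [0.016 0.011 0.018] axis [-0.947 -0.321]
A [0.6549 0.014  0.0117] [0.6549 0.014  0.012 ]
B [ 0.494  -0.0223  0.003 ] [ 0.4935 -0.022   0.012 ]
C [0.4315 0.2539 0.0021] [0.4314 0.2519 0.012 ]
t1 [ 0.6304 -0.2199  0.02  ]
t2 [ 0.6502 -0.3052  0.02  ]
t3 [ 0.4115 -0.3623  0.02  ]
t4 [ 0.3911 -0.2831  0.02  ]
```

Add to h.py:
```python
def to(*targets):
    o=readout.get_obs();w=o['eef_rot'];r=R.from_quat([w[1],w[2],w[3],w[0]])
    print('t',o['time_s'],'pos',np.round(o['eef_pos'],4),'F',np.round(o['wrist_force'],1),'open',round(float(o['opening']),3),'ty',r.as_matrix()[:,1].round(3),'z',r.as_matrix()[:,2].round(3))
    for t in targets: print(t,'->',(r.inv().apply(np.array(t)-o['eef_pos'])*1000).round(1))
```

```text
(no output)
```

>>> play_rows:
  xyz:
    - [40,-40,0]
    - [80,-80,0]
    - [120,-120,0]
    - [160,-160,0]
    - [200,-200,0]
    - [240,-240,0]
    - [280,-280,0]
    - [320,-320,0]
    - [360,-360,0]
    - [400,-400,0]
  rot:
    - [0,0,0.024]
    - [0,0,0.024]
    - [0,0,0.024]
    - [0,0,0.024]
    - [0,0,0.024]
    - [0,0,0.024]
    - [0,0,0.024]
    - [0,0,0.024]
    - [0,0,0.024]
    - [0,0,0.024]
  grip: [1,1,1,1,1,1,1,1,1,1]

```text
time_s: 1.35
eef_pos: [0.4312, -0.0702, 0.2503]
eef_rot: [0.0, 0.994, 0.111, 0.0]
wrist_force: [0.7, -1.0, 0.4]
opening: 1.003
grasp_force: 0.0
```

```bash
python3 -c "
from h import *
to((.529,.0925,.25),(.529,.0925,.088))"
```

```text
t 1.35 pos [ 0.4312 -0.0702  0.2503] F [ 0.7 -1.   0.4] open 1.003 ty [ 0.221 -0.975  0.   ] z [ 0. -0. -1.]
(0.529, 0.0925, 0.25) -> [ 131.3 -137.     0.3]
(0.529, 0.0925, 0.088) -> [ 131.3 -137.1  162.3]
```

>>> play_rows:
  xyz:
    - [33,-34,0]
    - [66,-69,0]
    - [99,-103,0]
    - [131,-137,0]
    - [131,-137,0]
    - [131,-137,20]
    - [131,-137,40]
    - [131,-137,60]
    - [131,-137,60]
    - [131,-137,60]
  rot:
    - [0,0,0]
    - [0,0,0]
    - [0,0,0]
    - [0,0,0]
    - [0,0,0]
    - [0,0,0]
    - [0,0,0]
    - [0,0,0]
    - [0,0,0]
    - [0,0,0]
  grip: [1,1,1,1,1,1,1,1,1,1]

```text
time_s: 2.6
eef_pos: [0.5283, 0.0901, 0.191]
eef_rot: [0.0, 0.994, 0.111, 0.0]
wrist_force: [0.6, 0.7, 0.6]
opening: 1.001
grasp_force: 0.0
```

```bash
python3 -c "
from h import *
to((.529,.0925,.088))
c=cam('scene'); a=c['color'][120:340,220:400]; cv2.imwrite('pics/s2.png',cv2.resize(a,None,fx=2.7,fy=2.7,interpolation=2)[:,:,::-1])"
```

```text
t 2.6 pos [0.5283 0.0901 0.191 ] F [0.6 0.7 0.6] open 1.001 ty [ 0.22  -0.975  0.   ] z [ 0.001 -0.    -1.   ]
(0.529, 0.0925, 0.088) -> [  1.1  -2.2 103. ]
```

View pics/s2.png

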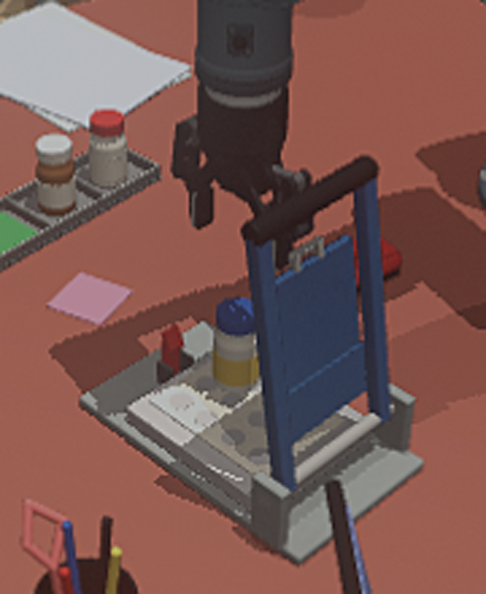

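The crop shows the gripper above the bottle (cap at 237,315), its fingers clear of the bar. I'll go down and grip.

>>> play_rows:
  xyz:
    - [1,-1,15]
    - [1,-2,35]
    - [1,-2,55]
    - [1,-2,75]
    - [1,-2,90]
    - [1,-2,103]
    - [1,-2,103]
    - [1,-2,103]
    - [1,-2,103]
    - [1,-2,103]
  rot:
    - [0,0,0]
    - [0,0,0]
    - [0,0,0]
    - [0,0,0]
    - [0,0,0]
    - [0,0,0]
    - [0,0,0]
    - [0,0,0]
    - [0,0,0]
    - [0,0,0]
  grip: [1,1,1,1,1,1,1,0.3,0.3,0.3]

```text
time_s: 3.9
eef_pos: [0.5296, 0.0928, 0.0886]
eef_rot: [0.0, 0.994, 0.111, 0.001]
wrist_force: [-0.6, 0.9, 4.5]
opening: 0.49
grasp_force: 61.5
```

>>> play_rows:
  xyz:
    - [0,0,0]
    - [0,0,0]
    - [0,0,0]
    - [0,0,0]
    - [0,0,0]
    - [0,0,-5]
    - [0,0,-10]
    - [0,0,-15]
    - [0,0,-20]
    - [0,0,-20]
  rot:
    - [0,0,0]
    - [0,0,0]
    - [0,0,0]
    - [0,0,0]
    - [0,0,0]
    - [0,0,0]
    - [0,0,0]
    - [0,0,0]
    - [0,0,0]
    - [0,0,0]
  grip: [0.3,0.3,0.3,0.3,0.3,0.3,0.3,0.3,0.3,0.3]

```text
time_s: 5.15
eef_pos: [0.529, 0.0927, 0.1078]
eef_rot: [0.0, 0.994, 0.111, 0.0]
wrist_force: [0.2, -0.3, -0.7]
opening: 0.492
grasp_force: 60.9
```

```bash
python3 -c "
from h import *
to((.5285,.0915,.22),(.6037,-.2718,.2))"
```

```text
t 5.15 pos [0.529  0.0927 0.1078] F [ 0.2 -0.3 -0.7] open 0.492 ty [ 0.221 -0.975  0.   ] z [ 0.001 -0.    -1.   ]
(0.5285, 0.0915, 0.22) -> [  -0.7    1.1 -112.2]
(0.6037, -0.2718, 0.2) -> [ -7.6 372.1 -92.1]
```

>>> play_rows:
  xyz:
    - [0,0,-15]
    - [0,0,-35]
    - [0,0,-60]
    - [-1,20,-80]
    - [-2,50,-90]
    - [-3,85,-92]
    - [-4,125,-92]
    - [-5,165,-92]
    - [-5,205,-92]
    - [-6,245,-92]
  rot:
    - [0,0,0]
    - [0,0,0]
    - [0,0,0]
    - [0,0,0]
    - [0,0,0]
    - [0,0,0]
    - [0,0,0]
    - [0,0,0]
    - [0,0,0]
    - [0,0,0]
  grip: [0.3,0.3,0.3,0.3,0.3,0.3,0.3,0.3,0.3,0.3]

```text
time_s: 6.4
eef_pos: [0.5773, -0.1489, 0.2003]
eef_rot: [0.0, 0.994, 0.111, 0.0]
wrist_force: [-0.1, 0.7, -0.7]
opening: 0.491
grasp_force: 60.9
```

>>> play_rows:
  xyz:
    - [0,35,0]
    - [0,65,0]
    - [-1,90,0]
    - [-1,110,0]
    - [-1,120,0]
    - [-2,126,0]
    - [-2,127,0]
    - [-2,127,15]
    - [-2,127,30]
    - [-2,127,30]
  rot:
    - [0,0,0]
    - [0,0,0]
    - [0,0,0]
    - [0,0,0]
    - [0,0,0]
    - [0,0,0]
    - [0,0,0]
    - [0,0,0]
    - [0,0,0]
    - [0,0,0]
  grip: [0.3,0.3,0.3,0.3,0.3,0.3,0.3,0.3,0.3,0.3]

```text
time_s: 7.65
eef_pos: [0.6017, -0.2705, 0.1664]
eef_rot: [-0.002, 0.994, 0.111, -0.002]
wrist_force: [-0.1, 0.1, -1.6]
opening: 0.488
grasp_force: 60.9
```

```bash
python3 -c "
from h import *
to((.6037,-.2718,.0635))
c=cam('scene'); a=c['color'][80:260,150:330]; cv2.imwrite('pics/s3.png',cv2.resize(a,None,fx=3,fy=3,interpolation=2)[:,:,::-1])"
```

```text
t 7.65 pos [ 0.6017 -0.2705  0.1664] F [-0.1  0.1 -1.6] open 0.488 ty [ 0.221 -0.975 -0.004] z [-0.004  0.003 -1.   ]
(0.6037, -0.2718, 0.0635) -> [  2.    2.  102.9]
```

View pics/s3.png

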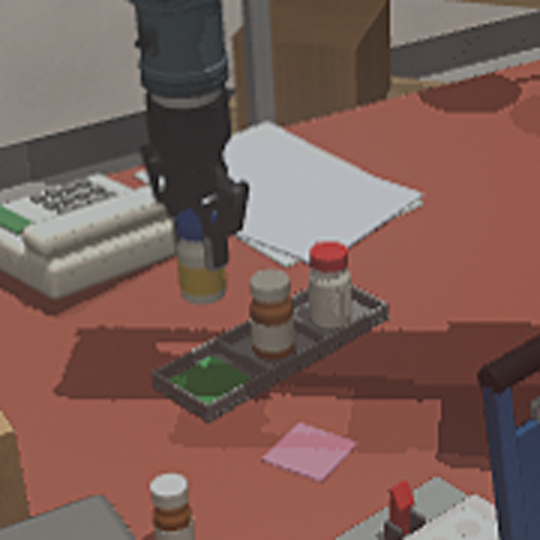

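The crop shows the bottle (cap at 195,222) held upright above the green bay (205,380). I'll lower it.

>>> play_rows:
  xyz:
    - [1,1,15]
    - [2,2,35]
    - [2,2,55]
    - [2,2,72]
    - [2,2,85]
    - [2,2,93]
    - [2,2,98]
    - [2,2,101]
    - [2,2,103]
    - [2,2,103]
  rot:
    - [0,0,0]
    - [0,0,0]
    - [0,0,0]
    - [0,0,0]
    - [0,0,0]
    - [0,0,0]
    - [0,0,0]
    - [0,0,0]
    - [0,0,0]
    - [0,0,0]
  grip: [0.3,0.3,0.3,0.3,0.3,0.3,0.3,0.3,0.3,0.3]

```text
time_s: 8.95
eef_pos: [0.6056, -0.2734, 0.0665]
eef_rot: [0.0, 0.994, 0.111, 0.0]
wrist_force: [-0.4, -0.1, -1.5]
opening: 0.49
grasp_force: 61.0
```

```bash
python3 -c "
from h import *
to((.6037,-.2718,.0625))"
```

```text
t 8.95 pos [ 0.6056 -0.2734  0.0665] F [-0.4 -0.1 -1.5] open 0.49 ty [ 0.221 -0.975  0.   ] z [ 0. -0. -1.]
(0.6037, -0.2718, 0.0625) -> [-1.5 -2.   4. ]
```

>>> play_rows:
  xyz:
    - [-1,-1,1]
    - [-1,-1,2]
    - [-1,-1,3]
    - [-1,-1,4]
    - [-1,-1,4]
    - [-1,-1,4]
    - [-1,-1,4]
    - [-1,-1,4]
    - [-1,-1,4]
    - [-1,-1,4]
  rot:
    - [0,0,0]
    - [0,0,0]
    - [0,0,0]
    - [0,0,0]
    - [0,0,0]
    - [0,0,0]
    - [0,0,0]
    - [0,0,0]
    - [0,0,0]
    - [0,0,0]
  grip: [0.3,0.3,0.3,0.3,0.3,0.3,0.3,0.3,0.3,0.3]

```text
time_s: 10.2
eef_pos: [0.6044, -0.2726, 0.0626]
eef_rot: [0.0, 0.994, 0.111, 0.0]
wrist_force: [-2.2, 1.7, 4.8]
opening: 0.489
grasp_force: 61.5
```

The upward force shows contact. I'll release and rise.

>>> play_rows:
  xyz:
    - [0,0,0]
    - [0,0,0]
    - [0,0,0]
    - [0,0,0]
    - [0,0,0]
    - [0,0,0]
    - [0,0,-10]
    - [0,0,-30]
    - [0,0,-60]
    - [0,0,-100]
  rot:
    - [0,0,0]
    - [0,0,0]
    - [0,0,0]
    - [0,0,0]
    - [0,0,0]
    - [0,0,0]
    - [0,0,0]
    - [0,0,0]
    - [0,0,0]
    - [0,0,0]
  grip: [0.6,0.8,1,1,1,1,1,1,1,1]

```text
time_s: 11.45
eef_pos: [0.604, -0.2724, 0.1641]
eef_rot: [-0.0, 0.994, 0.111, -0.0]
wrist_force: [0.1, 0.4, 0.3]
opening: 1.001
grasp_force: 0.0
```

>>> play_rows:
  xyz:
    - [0,0,-40]
    - [0,0,-90]
    - [0,0,-140]
    - [0,-40,-190]
    - [0,-90,-230]
    - [0,-140,-235]
    - [0,-180,-235]
    - [0,-210,-235]
    - [0,-210,-235]
    - [0,-210,-235]
  rot:
    - [0,0,0]
    - [0,0,0]
    - [0,0,0]
    - [0,0,0]
    - [0,0,0]
    - [0,0,0]
    - [0,0,0]
    - [0,0,0]
    - [0,0,0]
    - [0,0,0]
  grip: [1,1,1,1,1,1,1,1,1,1]

```text
time_s: 12.7
eef_pos: [0.5579, -0.0682, 0.3985]
eef_rot: [0.001, 0.994, 0.111, 0.001]
wrist_force: [-0.1, 0.2, -0.5]
opening: 1.004
grasp_force: 0.0
```

```bash
python3 -c "
from h import *
px=np.array([-.22,.975,0]);py=np.array([-.975,-.22,0]);b=np.array([.529,.193,0])
for yo in (0,.03,-.03): to(tuple(b+yo*py+[0,0,.39]))
c=cam('top'); a=c['color'][140:300,160:440]; cv2.imwrite('pics/t4.png',cv2.resize(a,None,fx=2.8,fy=2.8,interpolation=2)[:,:,::-1])"
```

```text
t 12.7 pos [ 0.5579 -0.0682  0.3985] F [-0.1  0.2 -0.5] open 1.004 ty [ 0.221 -0.975  0.001] z [ 0.002 -0.001 -1.   ]
(np.float64(0.529), np.float64(0.193), np.float64(0.39)) -> [  29.5 -261.1    8.2]
t 12.7 pos [ 0.5579 -0.0682  0.3985] F [-0.1  0.2 -0.5] open 1.004 ty [ 0.221 -0.975  0.001] z [ 0.002 -0.001 -1.   ]
(np.float64(0.49975), np.float64(0.1864), np.float64(0.39)) -> [  -0.5 -261.2    8.1]
t 12.7 pos [ 0.5579 -0.0682  0.3985] F [-0.1  0.2 -0.5] open 1.004 ty [ 0.221 -0.975  0.001] z [ 0.002 -0.001 -1.   ]
(np.float64(0.55825), np.float64(0.1996), np.float64(0.39)) -> [  59.5 -261.1    8.2]
```

View pics/t4.png

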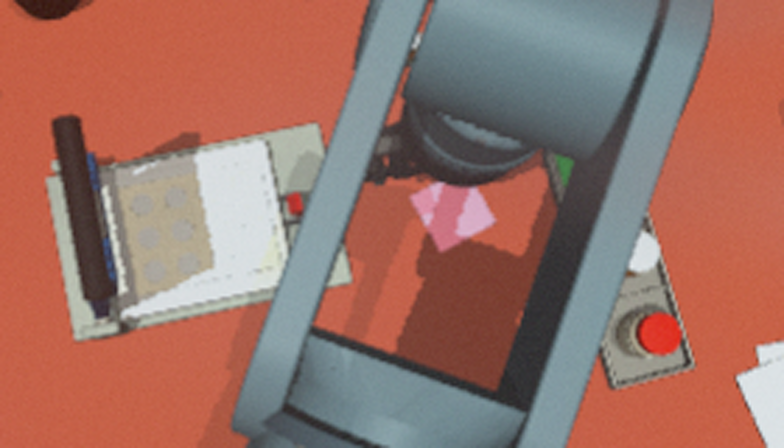

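The crop shows the press card clear and the lever still raised. The arm hides the green bay, so I'll check it once the arm is over the bar.

>>> play_rows:
  xyz:
    - [1,-40,0]
    - [2,-85,0]
    - [3,-130,0]
    - [4,-175,0]
    - [5,-215,0]
    - [5,-245,0]
    - [5,-261,0]
    - [5,-261,10]
    - [5,-261,20]
    - [5,-261,20]
  rot:
    - [0,0,0]
    - [0,0,0]
    - [0,0,0]
    - [0,0,0]
    - [0,0,0]
    - [0,0,0]
    - [0,0,0]
    - [0,0,0]
    - [0,0,0]
    - [0,0,0]
  grip: [1,1,1,1,1,1,1,1,1,1]

```text
time_s: 14.0
eef_pos: [0.5048, 0.1867, 0.3756]
eef_rot: [0.0, 0.994, 0.11, -0.001]
wrist_force: [0.4, -0.1, -0.3]
opening: 0.999
grasp_force: 0.0
```

```bash
python3 -c "
from h import *
to((.529-.0244,.193-.0055,.296))
c=cam('top'); d=cam('scene')
hs=cv2.cvtColor(c['color'],cv2.COLOR_RGB2HSV);P=[]
for v in range(175,225):
  for u in range(350,405):
    if 100<=hs[v,u,0]<=130 and hs[v,u,1]>120:
      p=pt(c,u,v)
      if .06<p[2]<.12:P.append(p)
if P: print(len(P),np.mean(P,0),np.std(P,0))
cv2.imwrite('pics/s5.png',np.hstack([cv2.resize(c['color'][120:300,150:420],(400,266),interpolation=2),cv2.resize(d['color'][90:290,200:400],(266,266),interpolation=2)])[:,:,::-1])"
```

```text
t 14.0 pos [0.5048 0.1867 0.3756] F [ 0.4 -0.1 -0.3] open 0.999 ty [ 0.219 -0.976 -0.   ] z [-0.003 -0.001 -1.   ]
(0.5046, 0.1875, 0.296) -> [ 0.2 -0.8 79.6]
37 [ 0.60459502 -0.26886345  0.09164166] [0.00964744 0.00805029 0.00170065]
```

View pics/s5.png

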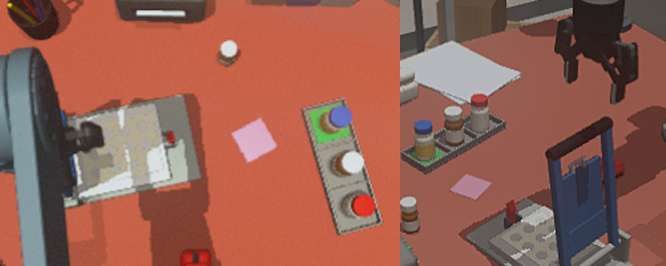

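The bottle stands upright in the green bay, with its cap measured at (0.604, -0.269, 0.091). The gripper is centred over the bar. I'll go down and grip it.

>>> play_rows:
  xyz:
    - [0,-1,15]
    - [0,-1,30]
    - [0,-1,45]
    - [0,-1,60]
    - [0,-1,70]
    - [0,-1,78]
    - [0,-1,78]
    - [0,-1,78]
    - [0,-1,78]
    - [0,-1,78]
  rot:
    - [0,0,0]
    - [0,0,0]
    - [0,0,0]
    - [0,0,0]
    - [0,0,0]
    - [0,0,0]
    - [0,0,0]
    - [0,0,0]
    - [0,0,0]
    - [0,0,0]
  grip: [1,1,1,1,1,1,1,0.5,0,0]

```text
time_s: 15.35
eef_pos: [0.505, 0.1889, 0.2997]
eef_rot: [0.0, 0.994, 0.111, 0.0]
wrist_force: [-0.1, -0.2, 0.1]
opening: 0.377
grasp_force: 0.0
```

>>> play_rows:
  xyz:
    - [0,0,0]
    - [0,0,0]
    - [0,0,0]
    - [0,0,0]
    - [0,0,0]
    - [0,0,0]
    - [0,0,0]
    - [0,0,0]
    - [0,0,0]
    - [0,0,0]
  rot:
    - [0,0,0]
    - [0,0,0]
    - [0,0,0]
    - [0,0,0]
    - [0,0,0]
    - [0,0,0]
    - [0,0,0]
    - [0,0,0]
    - [0,0,0]
    - [0,0,0]
  grip: [0,0,0,0,0,0,0,0,0,0]

```text
time_s: 16.6
eef_pos: [0.505, 0.1889, 0.2997]
eef_rot: [-0.0, 0.994, 0.111, 0.0]
wrist_force: [-2.5, -0.3, 5.4]
opening: 0.239
grasp_force: 58.9
```

```bash
python3 -c "
from h import *
to()
for k in range(21):
  a=1.4-1.4*k/20; print(k,round(245*(np.cos(a)-np.cos(1.4)),1),round(245*(np.sin(1.4)-np.sin(a)),1))"
```

```text
t 16.6 pos [0.505  0.1889 0.2997] F [-2.5 -0.3  5.4] open 0.239 ty [ 0.221 -0.975 -0.   ] z [ 0.001  0.    -1.   ]
0 0.0 0.0
1 16.8 3.5
2 33.3 8.2
3 49.4 14.0
4 65.1 20.9
5 80.3 28.9
6 94.8 38.0
7 108.7 48.0
8 121.9 59.0
9 134.2 70.9
10 145.7 83.6
11 156.3 97.1
12 165.9 111.3
13 174.5 126.1
14 182.1 141.5
15 188.5 157.4
16 193.8 173.7
17 198.0 190.4
18 201.0 207.2
19 202.8 224.3
20 203.4 241.4
```

>>> play_rows:
  xyz:
    - [0,8,1.5]
    - [0,17,3.5]
    - [0,25,6]
    - [0,33,8]
    - [0,41,11]
    - [0,49,14]
    - [0,57,17]
    - [0,65,21]
    - [0,73,25]
    - [0,80,29]
  rot:
    - [0,0,0]
    - [0,0,0]
    - [0,0,0]
    - [0,0,0]
    - [0,0,0]
    - [0,0,0]
    - [0,0,0]
    - [0,0,0]
    - [0,0,0]
    - [0,0,0]
  grip: [0,0,0,0,0,0,0,0,0,0]

```text
time_s: 17.85
eef_pos: [0.5227, 0.1102, 0.27]
eef_rot: [0.0, 0.994, 0.111, 0.0]
wrist_force: [0.4, 2.7, 2.1]
opening: 0.232
grasp_force: 61.3
```

Forces are low. I'll carry on along the arc (steps 5 to 12).

>>> play_rows:
  xyz:
    - [0,10,6]
    - [0,20,13]
    - [0,28,19]
    - [0,37,26]
    - [0,46,34]
    - [0,54,42]
    - [0,62,51]
    - [0,70,60]
    - [0,76,68]
    - [0,86,82]
  rot:
    - [0,0,0]
    - [0,0,0]
    - [0,0,0]
    - [0,0,0]
    - [0,0,0]
    - [0,0,0]
    - [0,0,0]
    - [0,0,0]
    - [0,0,0]
    - [0,0,0]
  grip: [0,0,0,0,0,0,0,0,0,0]

```text
time_s: 19.1
eef_pos: [0.5413, 0.0271, 0.1876]
eef_rot: [-0.0, 0.994, 0.111, -0.0]
wrist_force: [0.2, 8.4, 1.5]
opening: 0.236
grasp_force: 61.5
```

```bash
python3 -c "
from h import *
px=np.array([-.22,.975,0])/.9995;h=np.array([.543,.135,.055])+.1*px+.025*np.array([-.975,-.22,0])
to(*[tuple((h+.245*(-px*np.cos(a)+[0,0,np.sin(a)])).round(4)) for a in (.56,.45,.35,.25,.15,.05,0)])
d=cam('scene'); cv2.imwrite('pics/s6.png',cv2.resize(d['color'][100:320,200:400],None,fx=2.6,fy=2.6,interpolation=2)[:,:,::-1])"
```

```text
t 19.1 pos [0.5413 0.0271 0.1876] F [0.2 8.4 1.5] open 0.236 ty [ 0.221 -0.975 -0.001] z [-0.001  0.001 -1.   ]
(np.float64(0.5423), np.float64(0.0246), np.float64(0.1851)) -> [0.4 2.6 2.5]
(np.float64(0.5452), np.float64(0.0118), np.float64(0.1616)) -> [ 0.4 15.8 26. ]
(np.float64(0.5473), np.float64(0.0025), np.float64(0.139)) -> [ 0.4 25.3 48.6]
(np.float64(0.5489), np.float64(-0.0045), np.float64(0.1156)) -> [ 0.5 32.5 72. ]
(np.float64(0.5499), np.float64(-0.0093), np.float64(0.0916)) -> [ 0.4 37.5 96. ]
(np.float64(0.5505), np.float64(-0.0116), np.float64(0.0672)) -> [  0.5  39.9 120.4]
(np.float64(0.5505), np.float64(-0.0119), np.float64(0.055)) -> [  0.4  40.2 132.6]
```

View pics/s6.png

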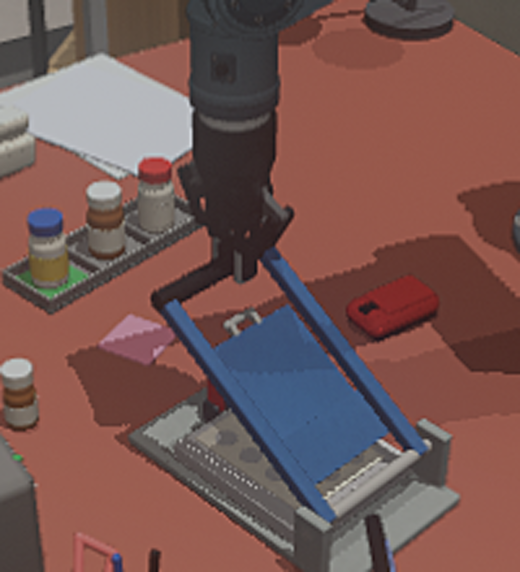

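The crop shows the lever about two thirds of the way down, gripped, with the bottle undisturbed. I'll continue down.

>>> play_rows:
  xyz:
    - [0,6,9]
    - [0,11,18]
    - [0,16,27]
    - [0,20,36]
    - [0,24,46]
    - [0,27,56]
    - [0,30,66]
    - [0,32,75]
    - [0,34,84]
    - [0,36,92]
  rot:
    - [0,0,0]
    - [0,0,0]
    - [0,0,0]
    - [0,0,0]
    - [0,0,0]
    - [0,0,0]
    - [0,0,0]
    - [0,0,0]
    - [0,0,0]
    - [0,0,0]
  grip: [0,0,0,0,0,0,0,0,0,0]

```text
time_s: 20.4
eef_pos: [0.549, -0.0072, 0.0954]
eef_rot: [-0.001, 0.994, 0.111, -0.0]
wrist_force: [-0.3, 11.3, 4.7]
opening: 0.239
grasp_force: 58.6
```

```bash
python3 -c "
from h import *
to((.5505,-.0117,.067),(.5505,-.0119,.055))"
```

```text
t 20.4 pos [ 0.549  -0.0072  0.0954] F [-0.3 11.3  4.7] open 0.239 ty [ 0.221 -0.975 -0.002] z [-0.001  0.002 -1.   ]
(0.5505, -0.0117, 0.067) -> [ 0.5  4.8 28.4]
(0.5505, -0.0119, 0.055) -> [ 0.5  5.  40.4]
```

>>> play_rows:
  xyz:
    - [0,0,6]
    - [0,0,12]
    - [0,1,18]
    - [0,1,23]
    - [0,1,28]
    - [0,1,32]
    - [0,1,36]
    - [0,1,40]
    - [0,1,42]
    - [0,1,42]
  rot:
    - [0,0,0]
    - [0,0,0]
    - [0,0,0]
    - [0,0,0]
    - [0,0,0]
    - [0,0,0]
    - [0,0,0]
    - [0,0,0]
    - [0,0,0]
    - [0,0,0]
  grip: [0,0,0,0,0,0,0,0,0,0]

```text
time_s: 21.65
eef_pos: [0.5497, -0.0093, 0.0575]
eef_rot: [0.0, 0.994, 0.112, -0.001]
wrist_force: [-14.7, 6.0, 38.3]
opening: 0.232
grasp_force: 64.3
```

```bash
python3 -c "
from h import *
to((.5505,-.0119,.055))
d=cam('scene'); cv2.imwrite('pics/s7.png',cv2.resize(d['color'][150:320,220:400],None,fx=3.3,fy=3.3,interpolation=2)[:,:,::-1])"
```

```text
t 21.65 pos [ 0.5497 -0.0093  0.0575] F [-14.7   6.   38.3] open 0.232 ty [ 0.222 -0.975  0.   ] z [-0.001 -0.001 -1.   ]
(0.5505, -0.0119, 0.055) -> [0.2 2.7 2.5]
```

View pics/s7.png

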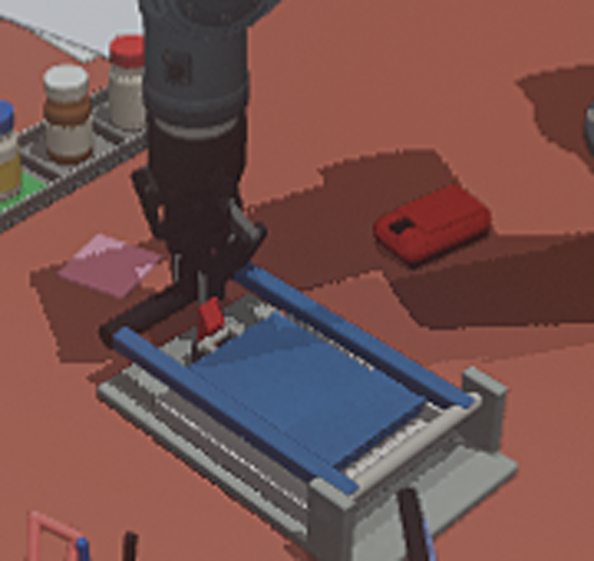

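The crop shows the lever about level with the catch at the striker, and 38 N at the wrist. I'll push a little more to make sure it has snapped in.

>>> play_rows:
  xyz:
    - [0,0,1]
    - [0,0,2]
    - [0,0,3]
    - [0,0,4]
    - [0,0,4]
    - [0,0,4]
    - [0,0,2]
    - [0,0,0]
    - [0,0,-2]
    - [0,0,-2]
  rot:
    - [0,0,0]
    - [0,0,0]
    - [0,0,0]
    - [0,0,0]
    - [0,0,0]
    - [0,0,0]
    - [0,0,0]
    - [0,0,0]
    - [0,0,0]
    - [0,0,0]
  grip: [0,0,0,0,0,0,0,0,0,0]

```text
time_s: 22.95
eef_pos: [0.5502, -0.0093, 0.0582]
eef_rot: [0.001, 0.994, 0.112, 0.0]
wrist_force: [-7.0, 6.7, 20.1]
opening: 0.235
grasp_force: 64.0
```

```bash
python3 -c "
from h import *
to((.5505,-.0119,.055))"
```

```text
t 22.95 pos [ 0.5502 -0.0093  0.0582] F [-7.   6.7 20.1] open 0.235 ty [ 0.223 -0.975  0.001] z [ 0.001 -0.001 -1.   ]
(0.5505, -0.0119, 0.055) -> [-0.3  2.6  3.2]
```

>>> play_rows:
  xyz:
    - [0,0,-1]
    - [0,0,-2]
    - [0,0,-3]
    - [0,0,-4]
    - [0,0,-4]
    - [0,0,-4]
    - [0,0,-4]
    - [0,0,-4]
    - [0,0,-4]
    - [0,0,-4]
  rot:
    - [0,0,0]
    - [0,0,0]
    - [0,0,0]
    - [0,0,0]
    - [0,0,0]
    - [0,0,0]
    - [0,0,0]
    - [0,0,0]
    - [0,0,0]
    - [0,0,0]
  grip: [0,0,0,0,0,0,0,0,0,0]

```text
time_s: 24.2
eef_pos: [0.5501, -0.0093, 0.0601]
eef_rot: [0.0, 0.994, 0.112, 0.0]
wrist_force: [1.2, 5.7, 3.8]
opening: 0.237
grasp_force: 62.0
```

>>> play_rows:
  xyz:
    - [0,0,-1]
    - [0,0,-2]
    - [0,0,-3]
    - [0,0,-3]
    - [0,0,-3]
    - [0,0,-3]
    - [0,0,-3]
    - [0,0,-3]
    - [0,0,-3]
    - [0,0,-3]
  rot:
    - [0,0,0]
    - [0,0,0]
    - [0,0,0]
    - [0,0,0]
    - [0,0,0]
    - [0,0,0]
    - [0,0,0]
    - [0,0,0]
    - [0,0,0]
    - [0,0,0]
  grip: [0,0,0,0,0,0,0,0,0,0]

```text
time_s: 25.45
eef_pos: [0.55, -0.0093, 0.062]
eef_rot: [0.0, 0.994, 0.112, 0.001]
wrist_force: [6.7, 5.1, -6.7]
opening: 0.234
grasp_force: 60.9
```

The wrist now pulls up against resistance, so the catch holds. I'll release and rise.

>>> play_rows:
  xyz:
    - [0,0,0]
    - [0,0,0]
    - [0,0,0]
    - [0,0,0]
    - [0,0,0]
    - [0,0,-10]
    - [0,0,-30]
    - [0,0,-60]
    - [0,0,-100]
    - [0,0,-140]
  rot:
    - [0,0,0]
    - [0,0,0]
    - [0,0,0]
    - [0,0,0]
    - [0,0,0]
    - [0,0,0]
    - [0,0,0]
    - [0,0,0]
    - [0,0,0]
    - [0,0,0]
  grip: [0.5,0.55,0.55,0.55,0.55,0.55,0.55,0.55,0.55,0.55]

```text
time_s: 26.7
eef_pos: [0.5496, -0.0091, 0.2052]
eef_rot: [0.0, 0.994, 0.111, 0.0]
wrist_force: [1.0, -1.3, 0.2]
opening: 0.547
grasp_force: 0.0
```

>>> play_rows:
  xyz:
    - [0,0,-30]
    - [0,0,-40]
    - [0,0,-40]
    - [0,0,-40]
    - [0,0,-40]
    - [0,0,-40]
    - [0,0,-40]
    - [0,0,-40]
    - [0,0,-40]
    - [0,0,-40]
  rot:
    - [0,0,0]
    - [0,0,0]
    - [0,0,0]
    - [0,0,0]
    - [0,0,0]
    - [0,0,0]
    - [0,0,0]
    - [0,0,0]
    - [0,0,0]
    - [0,0,0]
  grip: [0.55,0.55,0.55,0.55,0.55,0.55,0.55,0.55,0.55,0.55]

```text
time_s: 27.95
eef_pos: [0.5497, -0.0091, 0.2433]
eef_rot: [-0.0, 0.994, 0.111, 0.0]
wrist_force: [0.2, 0.2, -0.7]
opening: 0.548
grasp_force: 0.0
```

```bash
python3 -c "
from h import *
to()
d=cam('scene'); cv2.imwrite('pics/s8.png',cv2.resize(d['color'][120:320,190:400],None,fx=2.85,fy=2.85,interpolation=2)[:,:,::-1])"
```

```text
t 27.95 pos [ 0.5497 -0.0091  0.2433] F [ 0.2  0.2 -0.7] open 0.548 ty [ 0.221 -0.975  0.   ] z [ 0.  0. -1.]
```

View pics/s8.png

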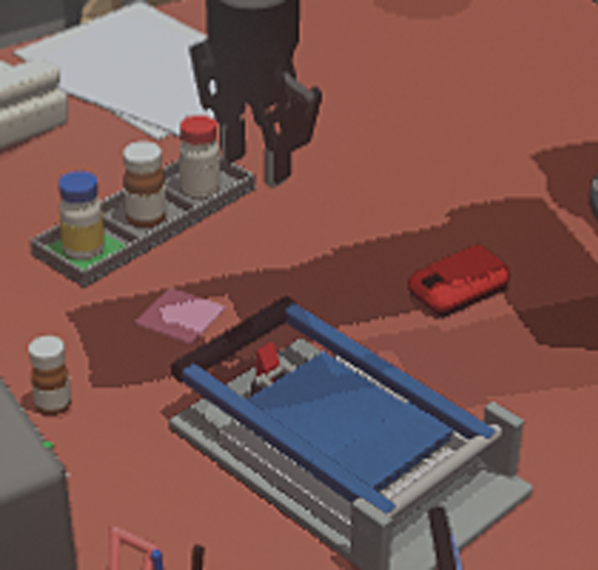

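The lever stays level on its own with the catch over the striker, and the bottle stands in the green bay. I'll check the bar height, then hand in.

```bash
python3 -c "
from h import *
c=load('scene')
for u,v in((250,330),(225,346),(275,315)):
  print(pt(c,190+u/2.85,120+v/2.85).round(4))
p=pt(c,190+250/2.85,120+330/2.85)
if p[2]<.075: print(ctrl.hand_in())"
```

```text
[0.5603 0.0013 0.0639]
[0.59   0.0069 0.0615]
[ 0.5288 -0.0065  0.0633]
the job is handed in; nothing more can be done
None
```

The blue-capped bottle stands upright in the green-carded bay and the press lever is down, held by the red catch with the gripper clear. I handed the job in at about 28 s, but the hand-in call returned no verdict.

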